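# Fold open the take-away box cupboard

### The job

Two small cupboards with bifold doors stand on the café counter. Pull the teal one's bifold door by its orange handle until both panels are folded fully open along the track, so the take-away boxes inside can be reached, then let go. Leave the cream cupboard's door as it is.

Things in the scene. Friction and masses are not known exactly. Their poses are not given: they have to be found in the camera images.
- teal_front (a point): Middle of the top front edge of the fixed teal cupboard (220 deep x 330 wide x 250 high mm, left or right of the cream one). -x points out of its front, towards the robot; y along the front. Two panels 150 wide, 16 thick, 236 high: the first hinged at x 0, y +150, the second hinged to it at the fold (y 0 shut), its far edge sliding on the front track to +y. The fold comes out to -x.
- teal_handle: Orange upright bar, 12 mm round, on the teal door's second panel, 45 mm clear of its face, 30 mm from the fold. Origin: grip point on the bar's axis, 212 mm above the counter. The bar runs from 112 below to 23 above it, its 9 mm stems sit 45 and 100 below, so the upper part is free to pinch or hook from above. Axes turn with the panel: -x away from its face, -y from the fold to the sliding edge.
- teal_door (a joint): Fold angle a (rad) of the teal door's first panel; the second turns as much the other way. 0 shut, 1.35 stop, open above 1.1. Starts 0 to 0.3. The grip point in teal_front's axes, mm: x = -120 sin a - 61 cos a, y = 150 - 180 cos a - 61 sin a. No latch; light friction (about 1 N at the handle); stays where left.
- cream_door (a joint): Fold angle (rad) of the same kind of door, with a steel handle, on the cream cupboard of the same size beside it. 0 is shut, its start; it must stay shut.

How it is judged:
On the way:
1. the teal door is drawn half open with the fingers on its handle (value of joint teal_door above 0.6 rad and contact force between the fingers and teal_handle above 0.3 N).
At the end, for the whole second after the job is handed in: The teal door is folded open to more than 1.1 rad (63 degrees; stop at 1.35) and at rest, pulled there by its handle, and the cream door is still shut (under 0.1 rad) (value of joint teal_door above 1.1 rad and velocity of joint teal_door between -0.05 and 0.05 rad/s and value of joint cream_door below 0.1 rad); the robot touches nothing.
It fails at once if the cream cupboard's door is pulled open (over 0.1 rad) (value of joint cream_door above 0.1 rad).
It also fails if it takes over 35 s, if anything falls off the work surface, if the arm or the gripper's body presses on something with over 40 N, if the wrist force passes 120 N, or if a joint passes its speed limit or range.

### The arm

A 6-joint arm with a two-finger parallel gripper is mounted at the origin on the work surface. World frame = base frame: x ahead of the robot, y to its left, z up, the work surface at z = 0. Lengths are in m, angles in rad, forces in N, time in s.
With the tool pointing down it reaches from about 0.325 to 0.875 m from the base axis. Payload 4.4 kg.
Tool frame: the origin (TCP) lies at the very end of the fingers, on their centre line; the grasp point (between the pads) lies 19 mm behind it; z points along the fingers, y is the line along which they close (so a half turn about z gives the same grasp; the last joint's range is limited). The gripper opens to 85 mm and grips with 20 to 120 N. Pads are 22 mm wide; open, the fingers measure 114 mm over their backs; the gripper's body (76 mm by 85 mm) begins 54 mm behind the grasp point. The pads swing forward as they close: fully open they stand 13 mm farther back than shut.
Start: joints at [1.133, 0.207, 1.542, -0, 1.393, -0.15], TCP at [0.163, 0.551, 0.231] pointing down, gripper open.
Joint ranges: [-2.73, 2.73], [-0.86, 2.22], [0.23, 2.46], [-1.11, 4.25], [0.08, 2.63], [-2.82, 2.82]. Speed limits (rad/s): [2.79, 2.79, 3.14, 3.14, 3.14, 3.14].

### API

Orientations are given as a unit quaternion [x, y, z, w].
In Python, from plant import robot gives the robot as it stands. The module is installed in compiled form; this text tells all that it offers.
- The arm moves only by the tool jog_arm, never from a script. Its argument "moves" is a list of rows, each a list of 2 entries, a list of its own where there are three numbers: the shift along the tool's x, y, z as a fraction of full scale, then the turn, a rotation vector about the tool's x, y, z as a fraction of full scale. In form: [[[dx, dy, dz], [rx, ry, rz]], ...]. A call has exactly 5 rows; each row shifts and turns the commanded pose from where the row before left it, along the tool's axes as they then stand; what a row does not reach is not made up. Full scale, the value 1, is 40 mm for a shift and pi/2 rad for a turn. A row lasts 1/8 s, in which the tool goes at most 62.5 mm and 10.7 degrees, less where a joint would pass 70% of its speed; a pose out of reach is approached as far as the arm can. A call with a number of a shift or a turn outside -1 to 1 is refused whole. A call with a gripper value outside its range is refused whole. "fingers" is the opening, from 0 (shut) to 1 (fully open), set as the call begins (left out, the last holds). The fingers move at their own pace and stop on an object; "force" is the grip in N (left out, the last holds). Time passes only in rows, so rows that do not move let the fingers close, or fill a call up. It gives the time, the measured TCP pose, the force, the opening and the grip force at its end, in the units of the state.
- robot.get_obs(): the state, without advancing time (a new reading comes with each control period).
- robot.snapshot(name): name is "scene" or "top"; returns a dict with "color" (480x640x3 uint8, red, green, blue), "fx", "fy", "cx", "cy" (pixels), "k1" (the pictures are not rectified: a ray, as slopes to the right and down, at radius r is drawn at 1 + k1 r^2 times it, then the intrinsics apply), "rvec" (rotation vector, rad) and "tvec" (3), from world to camera coordinates, as OpenCV has them. Camera axes: x right, y down, z forward; pixel columns grow to the right and rows downward; lengths in m; the calibration is good to about 2 mm. A picture is of the moment at which its call begins. There is no depth.
- robot.close_job(): hands the job in; it is judged then, once.
The state is a dict: "time": time; "joints": joint angles; "dq": joint speeds; "joint_torque": joint torques, N m; "eef_pos": TCP position; "ee_rot": TCP orientation; "force": force on the tool from outside, world axes, zero at the start; "wrist_torque": the same for the moment, N m; "gripper_width": opening from 0.0 (shut) to 1.0 (fully open); "gripper_force": force on a finger pad.
Only numpy, scipy, OpenCV 4.12 (cv2) and the standard library are available. Lean on these libraries where they do the work, as an engineer would, in place of code of your own. Each camera call takes 0.05 s, during which the arm holds its last target. There are 200 camera calls.

## Working session

There is one attempt and no reset: what is moved stays moved. The work goes in short steps, Python scripts to look and compute and a tool call to move; the robot and the scene stay as the last step left them, time stands still between calls to the robot, and variables do not carry over. Pictures are saved under pics/ and viewed, at most 10 in all, crops included, and the job is handed in when it is done.

Besides the shell and the picture viewer there is one more tool, called after "Emit:" in YAML: its name, and indented under it one key for each argument. jog_arm: Moves the arm, as the interface text tells. Its arguments: {"type":"object","properties":{"moves":{"type":"array"},"fingers":{"type":"number"},"force":{"type":"number"}},"required":["moves"]}

```bash
mkdir -p pics
cat > h.py <<'E'
import numpy as np,cv2
from plant import robot
def snap(n,f):
    s=robot.snapshot(n); cv2.imwrite('pics/'+f,s['color'][:,:,::-1]); 
    np.save('pics/'+n+'.npy',{k:v for k,v in s.items()},allow_pickle=True); return s
def cal(s):
    K=np.array([[s['fx'],0,s['cx']],[0,s['fy'],s['cy']],[0,0,1]]);return K,np.array([s['k1'],0,0,0,0.]),np.array(s['rvec'],float),np.array(s['tvec'],float)
def ray(s,uv):
    K,D,r,t=cal(s);R=cv2.Rodrigues(r)[0]
    p=cv2.undistortPoints(np.array([[uv]],float),K,D)[0,0]
    return -R.T@t,R.T@np.array([p[0],p[1],1])
def atz(s,uv,z):
    c,d=ray(s,uv);return c+d*(z-c[2])/d[2]
def proj(s,P):
    K,D,r,t=cal(s);return cv2.projectPoints(np.array(P,float).reshape(-1,3),r,t,K,D)[0][:,0]
def tri(ss,uvs):
    A=0;b=0
    for s,u in zip(ss,uvs):
        c,d=ray(s,u);d=d/np.linalg.norm(d);M=np.eye(3)-np.outer(d,d);A=A+M;b=b+M@c
    return np.linalg.solve(A,b)
def load(n): return np.load('pics/'+n+'.npy',allow_pickle=True).item()
E
python3 - <<'E'
from h import *
for n in('scene','top'):
    s=snap(n,n+'0.png');print(n,ray(s,(320,240)))
print(robot.get_obs())
E
```

```text
scene (array([ 0.12449454, -0.04646439,  1.39583802]), array([ 0.3520142 ,  0.0839718 , -0.93222581]))
top (array([0.38876188, 0.05475566, 1.21610406]), array([ 0.1915302 , -0.0343469 , -0.98094781]))
{'time': 0.1, 'joints': array([ 1.13251534e+00,  2.07335536e-01,  1.54284479e+00, -1.18127923e-05,
        1.39350913e+00, -1.50488566e-01]), 'dq': array([-0.00019277, -0.0023965 , -0.00333592,  0.00060937, -0.00090544,
        0.00055127]), 'joint_torque': array([ 9.17945749e-05, -3.84094512e+01, -2.92549717e+01, -2.56916328e-04,
        4.93438318e-03, -8.71302177e-06]), 'eef_pos': array([0.1629133 , 0.55070811, 0.23022548]), 'ee_rot': array([ 1.43399022e-01,  9.89664398e-01, -1.00498672e-03, -2.98632240e-04]), 'force': array([-0.88624996,  0.97672587, -0.50331012]), 'wrist_torque': array([-0.04590397,  0.02798651,  0.01545579]), 'gripper_force': 0.0, 'gripper_width': 1.0043804809410295}
```

View pics/scene0.png

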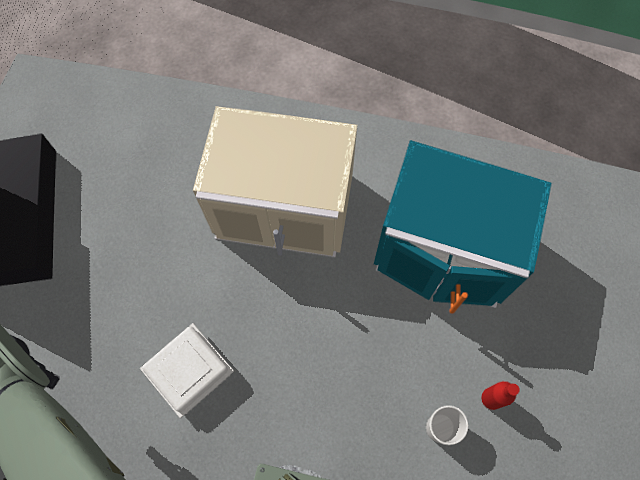

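View pics/top0.png

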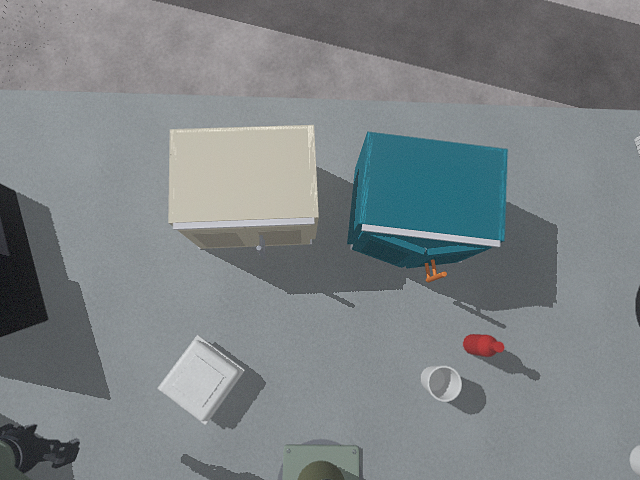

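The scene picture shows the teal cupboard right of the cream one, with its front edge from about (386,231) to (530,274) and the orange handle near (458,297). The top picture has that edge from (362,225) to (500,243) and the handle near (434,271). I'll enlarge both views.

Run:
```python
from h import *
s=load('scene')['color'][215:325,370:550,::-1];t=load('top')['color'][210:300,345:525,::-1]
a=cv2.resize(s,None,fx=4,fy=4,interpolation=cv2.INTER_CUBIC)
b=cv2.resize(t,None,fx=4,fy=4,interpolation=cv2.INTER_CUBIC)
cv2.imwrite('pics/c1.png',a);cv2.imwrite('pics/c2.png',b)
```

```text
(no output)
```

View pics/c1.png

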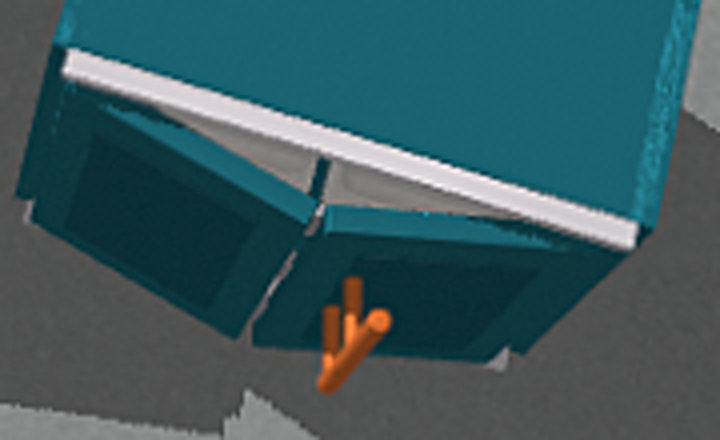

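View pics/c2.png

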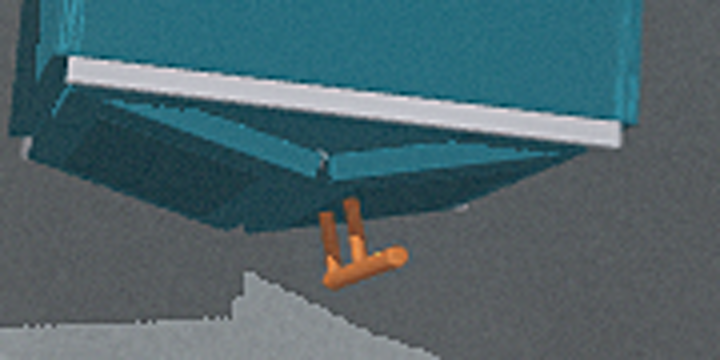

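Run:
```python
from h import *
s,t=load('scene'),load('top')
h=tri([s,t],[(464.8,294.6),(444.3,274)])
L=tri([s,t],[(386.5,226.9),(362,224.4)]);R=tri([s,t],[(529.5,270.6),(500.5,240.6)])
print('h',h,atz(s,(464.8,294.6),.235),atz(t,(444.3,274),.235));print('L',L,'R',R,np.linalg.norm(L-R))
for S,l,r in((s,(386.5,226.9),(529.5,270.6)),(t,(362,224.4),(500.5,240.6))): print(atz(S,l,.25),atz(S,r,.25))
d=(L-R)[:2];d/=np.linalg.norm(d);m=((L+R)/2)[:2]
yaw=np.arctan2(-d[0],d[1]);x=np.array([np.cos(yaw),np.sin(yaw)])
print('yaw',yaw,'m',m,'handle local',(h[:2]-m)@x,(h[:2]-m)@d)
for a in np.arange(0,.35,.05):print(round(a,2),-120*np.sin(a)-61*np.cos(a),150-180*np.cos(a)-61*np.sin(a))
```

```text
h [ 0.5105418  -0.25772864  0.23635992] [ 0.51145844 -0.25861465  0.235     ] [ 0.51029655 -0.25749189  0.235     ]
L [ 0.61446481 -0.0719526   0.25440987] R [ 0.58651128 -0.38256245  0.25039756] 0.3118909709163813
[ 0.61687795 -0.07283955  0.25      ] [ 0.58710532 -0.38317003  0.25      ]
[ 0.61501915 -0.07172256  0.25      ] [ 0.58620993 -0.38221102  0.25      ]
yaw -0.08975385937237622 m [ 0.60048804 -0.22725752] handle local -0.08685296045062237 -0.03841065146654291
0.0 -61.0 -30.0
0.05 -66.92126619657435 -32.823776196605316
0.1 -72.67526407957895 -35.190588165501175
0.15 -78.24761165093048 -37.094520109377164
0.2 -83.62438094372308 -38.530813189922235
0.25 -88.79213283489207 -39.49587742244194
0.3 -93.73795063602272 -39.9873006489508
```

```bash
cat >> h.py <<'E'
from scipy.spatial.transform import Rotation as Ro
def plan(pos,rot,wps):
    """wps: list of (x,y,z,psi,nrows); psi = world heading of tool y, tool down"""
    p=np.array(pos,float);R=Ro.from_quat(rot);rows=[];y=R.apply([0,1,0]);ps=np.arctan2(y[1],y[0])
    for x,yy,z,psi,n in wps:
        g=np.array([x,yy,z]);p0=p.copy();ps0=ps
        for i in range(1,n+1):
            sh=np.round(R.inv().apply(p0+(g-p0)*i/n-p)/.04,2)
            q=ps0+(psi-ps0)*i/n
            Rt=Ro.from_matrix(np.array([[-np.sin(q),np.cos(q),0],[np.cos(q),np.sin(q),0],[0,0,-1]]).T)
            tu=np.round((R.inv()*Rt).as_rotvec()/(np.pi/2),3)
            p=p+R.apply(sh*.04);R=R*Ro.from_rotvec(tu*np.pi/2)
            y=R.apply([0,1,0]);ps=q
            rows.append([sh.tolist(),tu.tolist()])
    for i in range(0,len(rows),5):print(str(rows[i:i+5]).replace(' ',''))
    print(p,R.as_quat(),len(rows))
def cur(): o=robot.get_obs();return o['eef_pos'],o['ee_rot']
E
python3 - <<'E'
from h import *
plan(*cur(),[(.2,.50,.34,1.2,4),(.42,.2,.36,-.05,8),(.508,-.255,.34,-1.43,13)])
E
```

```text
[[[-0.31,-0.24,-0.69],[-0.001,-0.0,0.013]],[[-0.32,-0.23,-0.68],[-0.0,-0.0,0.013]],[[-0.32,-0.23,-0.69],[-0.0,-0.0,0.014]],[[-0.33,-0.22,-0.68],[-0.0,-0.0,0.013]],[[-0.98,-0.62,-0.06],[-0.0,-0.0,0.099]]]
[[[-1.07,-0.47,-0.07],[-0.0,-0.0,0.1]],[[-1.12,-0.29,-0.06],[-0.0,-0.0,0.099]],[[-1.16,-0.12,-0.06],[-0.0,0.0,0.1]],[[-1.16,0.07,-0.06],[-0.0,0.0,0.099]],[[-1.13,0.25,-0.07],[-0.0,0.0,0.1]]]
[[[-1.08,0.42,-0.06],[-0.0,0.0,0.099]],[[-1.01,0.58,-0.06],[-0.0,0.0,0.1]],[[-0.87,0.21,0.04],[-0.0,0.0,0.067]],[[-0.83,0.31,0.04],[-0.0,0.0,0.068]],[[-0.8,0.39,0.04],[-0.0,0.0,0.067]]]
[[[-0.76,0.47,0.03],[-0.0,0.0,0.068]],[[-0.7,0.55,0.04],[-0.0,0.0,0.068]],[[-0.64,0.62,0.04],[-0.0,0.0,0.067]],[[-0.57,0.69,0.04],[-0.0,0.0,0.068]],[[-0.49,0.74,0.04],[0.0,0.0,0.067]]]
[[[-0.41,0.79,0.04],[0.0,0.0,0.068]],[[-0.33,0.83,0.03],[0.0,0.0,0.067]],[[-0.23,0.86,0.04],[0.0,0.0,0.068]],[[-0.15,0.88,0.04],[0.0,0.0,0.068]],[[-0.05,0.89,0.04],[0.0,0.0,0.067]]]
[ 0.50783492 -0.25506175  0.34002005] [ 9.97514564e-01  7.04599863e-02 -2.22707177e-04  1.85777422e-04] 25
```

Emit:
jog_arm:
  moves:
    - [[-0.3,-0.25,-0.7],[0,0,0.01]]
    - [[-0.3,-0.25,-0.7],[0,0,0.01]]
    - [[-0.3,-0.25,-0.7],[0,0,0.01]]
    - [[-0.3,-0.25,-0.7],[0,0,0.01]]
    - [[-0.9,-0.6,-0.1],[0,0,0.1]]
  fingers: 1
  force: 20

```text
time: 0.72
eef_pos: [0.2225, 0.4645, 0.3496]
ee_rot: [0.252, 0.968, 0.002, 0.001]
force: [1.1, 0.1, -0.3]
gripper_width: 0.998
gripper_force: 0.0
```

Emit:
jog_arm:
  moves:
    - [[-0.95,-0.4,-0.05],[0,0,0.1]]
    - [[-1,-0.25,-0.05],[0,0,0.1]]
    - [[-1,-0.1,-0.05],[0,0,0.1]]
    - [[-1,0.05,-0.05],[0,0,0.1]]
    - [[-1,0.25,0],[0,0,0.1]]

```text
time: 1.35
eef_pos: [0.3476, 0.3013, 0.355]
ee_rot: [0.604, 0.797, -0.0, -0.0]
force: [0.1, 0.7, -0.7]
gripper_width: 1.002
gripper_force: 0.0
```

Run:
```python
from h import *
print(cur(),robot.get_obs()['time'])
plan(*cur(),[(.44,.1,.36,-.45,5),(.508,-.255,.34,-1.43,10)])
```

```text
(array([0.34758505, 0.30133015, 0.35502298]), array([ 6.04418877e-01,  7.96666681e-01, -1.23062251e-04, -7.85101924e-05])) 1.35
[[[-1.09,0.17,-0.02],[-0.0,0.0,0.092]],[[-1.06,0.33,-0.03],[-0.0,0.0,0.092]],[[-1.0,0.48,-0.02],[-0.0,0.0,0.092]],[[-0.92,0.62,-0.03],[-0.0,0.0,0.092]],[[-0.82,0.74,-0.02],[-0.0,0.0,0.092]]]
[[[-0.73,0.54,0.05],[-0.0,0.0,0.062]],[[-0.66,0.61,0.05],[-0.0,0.0,0.063]],[[-0.61,0.67,0.05],[-0.0,0.0,0.062]],[[-0.54,0.72,0.05],[-0.0,0.0,0.063]],[[-0.46,0.78,0.05],[-0.0,0.0,0.062]]]
[[[-0.39,0.82,0.05],[-0.0,0.0,0.062]],[[-0.3,0.85,0.05],[-0.0,0.0,0.063]],[[-0.22,0.87,0.05],[-0.0,0.0,0.062]],[[-0.14,0.9,0.05],[0.0,0.0,0.063]],[[-0.04,0.9,0.05],[0.0,0.0,0.062]]]
[ 0.50799476 -0.25497376  0.33983534] [ 9.97523742e-01  7.03303777e-02 -1.40146308e-04  4.08311180e-05] 15
```

Emit:
jog_arm:
  moves:
    - [[-1,0.2,0],[0,0,0.09]]
    - [[-1,0.35,0],[0,0,0.09]]
    - [[-1,0.5,0],[0,0,0.09]]
    - [[-0.9,0.6,0],[0,0,0.09]]
    - [[-0.8,0.75,0],[0,0,0.09]]

```text
time: 1.98
eef_pos: [0.4432, 0.1087, 0.3548]
ee_rot: [0.843, 0.538, -0.0, -0.0]
force: [1.1, -0.0, -0.5]
gripper_width: 1.003
gripper_force: 0.0
```

Emit:
jog_arm:
  moves:
    - [[-0.75,0.55,0.05],[0,0,0.06]]
    - [[-0.65,0.6,0.05],[0,0,0.06]]
    - [[-0.6,0.65,0.05],[0,0,0.06]]
    - [[-0.55,0.7,0.05],[0,0,0.06]]
    - [[-0.45,0.75,0.05],[0,0,0.06]]

```text
time: 2.6
eef_pos: [0.4801, -0.0656, 0.3447]
ee_rot: [0.945, 0.327, -0.0, -0.0]
force: [0.3, 0.9, -0.1]
gripper_width: 0.994
gripper_force: 0.0
```

Run:
```python
from h import *
print(cur(),robot.get_obs()['time'])
plan(*cur(),[(.510,-.257,.32,-1.43,5)])
```

```text
(array([ 0.48008224, -0.06563884,  0.34467575]), array([ 9.44888582e-01,  3.27391702e-01, -3.71844161e-04, -3.20167915e-04])) 2.6
[[[-0.47,0.84,0.12],[-0.001,0.0,0.067]],[[-0.39,0.89,0.13],[0.001,0.0,0.067]],[[-0.28,0.93,0.12],[-0.0,0.0,0.067]],[[-0.19,0.95,0.12],[-0.0,0.0,0.067]],[[-0.09,0.96,0.13],[-0.0,0.0,0.067]]]
[ 0.510004   -0.25684347  0.31982628] [ 9.97520487e-01  7.03752609e-02 -3.69508136e-04 -2.51406849e-04] 5
```

Emit:
jog_arm:
  moves:
    - [[-0.45,0.85,0.1],[0,0,0.067]]
    - [[-0.4,0.9,0.1],[0,0,0.067]]
    - [[-0.3,0.9,0.1],[0,0,0.067]]
    - [[-0.2,0.95,0.1],[0,0,0.067]]
    - [[-0.1,0.95,0.1],[0,0,0.067]]

```text
time: 3.22
eef_pos: [0.5093, -0.2563, 0.3244]
ee_rot: [0.998, 0.07, -0.0, -0.0]
force: [0.6, 0.5, 0.4]
gripper_width: 1.0
gripper_force: 0.0
```

Run:
```python
from h import *
s=snap('scene','s1.png');t=snap('top','t1.png')
a=cv2.resize(s['color'][200:330,360:560,::-1],None,fx=3,fy=3,interpolation=cv2.INTER_CUBIC)
cv2.imwrite('pics/c3.png',a)
print(cur(),robot.get_obs()['time'],robot.get_obs()['joints'])
plan(*cur(),[(.510,-.257,.192,-1.43,5)])
```

```text
(array([ 0.5088662 , -0.25824857,  0.32335964]), array([ 9.97575872e-01,  6.95750719e-02, -1.27219397e-03, -2.66352167e-04])) 3.325 [-6.20587879e-01  1.43787808e-01  1.42609983e+00 -1.20926153e-03
  1.57400618e+00  8.10943186e-01]
[[[0.01,-0.0,0.66],[-0.0,0.002,-0.0]],[[0.0,-0.01,0.65],[-0.0,-0.0,-0.0]],[[0.01,-0.0,0.66],[-0.0,-0.0,-0.001]],[[0.01,-0.01,0.66],[-0.0,-0.0,0.0]],[[0.0,-0.0,0.65],[-0.0,-0.0,0.0]]]
[ 0.50993099 -0.25719701  0.19215985] [ 9.97521688e-01  7.03580410e-02  2.95090410e-04 -3.75408413e-04] 5
```

View pics/c3.png

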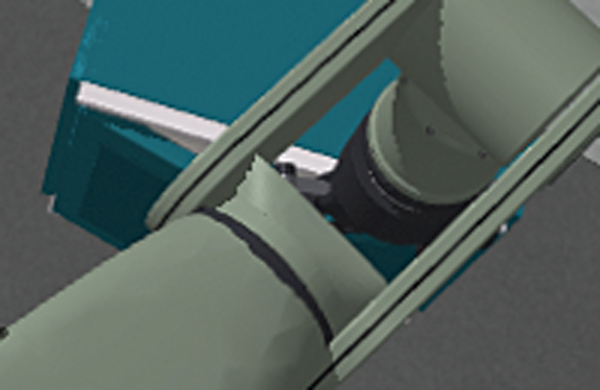

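The arm hides the handle in this view. The triangulation agreed with the door geometry to about 2 mm, so I'll descend while watching the force.

Emit:
jog_arm:
  moves:
    - [[0.02,0,0.65],[0,0,0]]
    - [[0.02,0,0.65],[0,0,0]]
    - [[0.01,0,0.65],[0,0,0]]
    - [[0,0,0.65],[0,0,0]]
    - [[0,0,0.65],[0,0,0]]

```text
time: 3.95
eef_pos: [0.5112, -0.2537, 0.1943]
ee_rot: [0.997, 0.073, -0.0, -0.0]
force: [0.0, -0.1, -0.1]
gripper_width: 0.997
gripper_force: 0.0
```

Emit:
jog_arm:
  moves:
    - [[0,0,0],[0,0,0]]
    - [[0,0,0],[0,0,0]]
    - [[0,0,0],[0,0,0]]
    - [[0,0,0],[0,0,0]]
    - [[0,0,0],[0,0,0]]
  fingers: 0
  force: 25

```text
time: 4.58
eef_pos: [0.5124, -0.2574, 0.1969]
ee_rot: [0.997, 0.072, 0.001, 0.003]
force: [1.2, -5.2, 0.0]
gripper_width: 0.131
gripper_force: 26.2
```

Emit:
jog_arm:
  moves:
    - [[0,0,0],[0,0,0]]
    - [[0,0,0],[0,0,0]]
    - [[0,0,0],[0,0,0]]
    - [[0,0,0],[0,0,0]]
    - [[0,0,0],[0,0,0]]

```text
time: 5.2
eef_pos: [0.5124, -0.2574, 0.1969]
ee_rot: [0.997, 0.072, 0.001, 0.003]
force: [0.4, -5.0, 0.7]
gripper_width: 0.129
gripper_force: 26.1
```

```bash
cat > arc.py <<'E'
from h import *
import sys
a0,a1,n=float(sys.argv[1]),float(sys.argv[2]),int(sys.argv[3])
yaw=-.09;x=np.array([np.cos(yaw),np.sin(yaw)]);y=np.array([-x[1],x[0]])
def g(a):return (x*(-120*np.sin(a)-61*np.cos(a))+y*(150-180*np.cos(a)-61*np.sin(a)))/1000
p,q=cur();m=np.array([.6005,-.2273]);l=p[:2]-m;print('local now',l@x,l@y,'err vs a0',p[:2]-m-g(a0))
plan(p,q,[(*(p[:2]+(g(a)-g(a0))),p[2],-1.43+.85*(a-.24),1) for a in np.linspace(a0,a1,n+1)[1:]])
E
python3 arc.py .24 1.3 20
```

```text
local now -0.08501495110839831 -0.037866354430202 err vs a0 [0.00288232 0.00122022]
[[[-0.13,-0.02,-0.0],[0.004,-0.001,-0.027]],[[-0.12,-0.03,-0.0],[-0.0,-0.0,-0.029]],[[-0.11,-0.05,-0.0],[-0.0,-0.0,-0.028]],[[-0.1,-0.06,-0.0],[-0.0,-0.0,-0.029]],[[-0.08,-0.08,-0.0],[-0.0,-0.001,-0.029]]]
[[[-0.06,-0.08,-0.0],[-0.0,0.0,-0.028]],[[-0.05,-0.1,-0.0],[-0.0,0.0,-0.029]],[[-0.03,-0.11,-0.0],[-0.0,0.0,-0.029]],[[-0.0,-0.11,-0.0],[-0.0,0.0,-0.028]],[[0.01,-0.12,-0.0],[-0.0,0.0,-0.029]]]
[[[0.03,-0.13,-0.0],[-0.001,0.0,-0.029]],[[0.05,-0.12,-0.0],[0.0,0.0,-0.028]],[[0.07,-0.12,-0.0],[0.0,0.0,-0.029]],[[0.09,-0.12,-0.0],[0.0,0.0,-0.029]],[[0.11,-0.12,-0.0],[0.0,0.0,-0.028]]]
[[[0.13,-0.11,-0.0],[0.0,0.0,-0.029]],[[0.14,-0.1,-0.0],[0.0,0.0,-0.029]],[[0.17,-0.09,-0.0],[0.0,0.001,-0.029]],[[0.18,-0.08,-0.0],[0.0,-0.0,-0.028]],[[0.19,-0.07,-0.0],[0.0,-0.0,-0.029]]]
[ 0.47582948 -0.17138824  0.19686504] [8.67331355e-01 4.97730947e-01 4.62879498e-04 1.03209720e-04] 20
```

Emit:
jog_arm:
  moves:
    - [[-0.13,-0.02,0],[0,0,-0.028]]
    - [[-0.12,-0.03,0],[0,0,-0.028]]
    - [[-0.11,-0.05,0],[0,0,-0.028]]
    - [[-0.1,-0.06,0],[0,0,-0.028]]
    - [[-0.08,-0.08,0],[0,0,-0.028]]

```text
time: 5.82
eef_pos: [0.4889, -0.2528, 0.1968]
ee_rot: [0.983, 0.182, 0.001, 0.003]
force: [1.3, -4.3, 0.3]
gripper_width: 0.132
gripper_force: 26.2
```

Emit:
jog_arm:
  moves:
    - [[-0.06,-0.08,0],[0,0,-0.028]]
    - [[-0.05,-0.1,0],[0,0,-0.028]]
    - [[-0.03,-0.11,0],[0,0,-0.028]]
    - [[0,-0.11,0],[0,0,-0.028]]
    - [[0.01,-0.12,0],[0,0,-0.028]]

```text
time: 6.45
eef_pos: [0.4747, -0.2355, 0.1968]
ee_rot: [0.957, 0.289, 0.001, 0.002]
force: [0.5, -4.1, 0.5]
gripper_width: 0.135
gripper_force: 26.1
```

```bash
python3 arc.py .77 1.3 10
```

```text
local now -0.12452918622774786 -0.019499932976747115 err vs a0 [0.00298494 0.00192776]
[[[0.03,-0.12,-0.0],[0.003,0.0,-0.032]],[[0.05,-0.13,-0.0],[0.0,0.0,-0.029]],[[0.07,-0.12,-0.0],[0.0,0.0,-0.029]],[[0.09,-0.12,-0.0],[0.0,0.0,-0.028]],[[0.11,-0.11,-0.0],[0.0,0.0,-0.029]]]
[[[0.13,-0.11,-0.0],[0.0,0.0,-0.029]],[[0.15,-0.11,-0.0],[0.0,0.0,-0.028]],[[0.16,-0.09,-0.0],[0.0,0.0,-0.029]],[[0.18,-0.08,-0.0],[0.0,0.0,-0.029]],[[0.19,-0.07,-0.0],[0.0,0.0,-0.028]]]
[ 0.47571661 -0.17069802  0.19677343] [ 8.67562184e-01  4.97328692e-01 -1.26969187e-04  1.17562676e-04] 10
```

Tracking is good and the forces are low, so I'll carry on.

Emit:
jog_arm:
  moves:
    - [[0.03,-0.12,0],[0,0,-0.03]]
    - [[0.05,-0.13,0],[0,0,-0.03]]
    - [[0.07,-0.12,0],[0,0,-0.03]]
    - [[0.09,-0.12,0],[0,0,-0.03]]
    - [[0.11,-0.11,0],[0,0,-0.03]]

```text
time: 7.08
eef_pos: [0.4708, -0.2068, 0.1968]
ee_rot: [0.917, 0.399, 0.001, 0.002]
force: [2.1, -2.8, 3.4]
gripper_width: 0.132
gripper_force: 26.2
```

Emit:
jog_arm:
  moves:
    - [[0.13,-0.11,0],[0,0,-0.03]]
    - [[0.15,-0.11,0],[0,0,-0.03]]
    - [[0.16,-0.09,0],[0,0,-0.03]]
    - [[0.18,-0.08,0],[0,0,-0.03]]
    - [[0.19,-0.07,0],[0,0,-0.03]]

```text
time: 7.7
eef_pos: [0.477, -0.1693, 0.1968]
ee_rot: [0.863, 0.505, 0.002, 0.003]
force: [7.0, -4.9, 3.6]
gripper_width: 0.136
gripper_force: 26.6
```

Emit:
jog_arm:
  moves:
    - [[0,0,0],[0,0,0]]
    - [[0,0,0],[0,0,0]]
    - [[0,0,0],[0,0,0]]
    - [[0,0,0],[0,0,0]]
    - [[0,0,0],[0,0,0]]

```text
time: 8.32
eef_pos: [0.4771, -0.1691, 0.1967]
ee_rot: [0.864, 0.504, 0.002, 0.002]
force: [6.3, -2.4, 3.8]
gripper_width: 0.13
gripper_force: 26.5
```

```bash
python3 arc.py 1.3 1.31 1; python3 -c "
from h import *
t=snap('top','t2.png');s=snap('scene','s2.png')
a=[cv2.resize(i['color'][200:320,330:530,::-1],None,fx=2,fy=2) for i in (s,t)]
cv2.imwrite('pics/c4.png',np.vstack(a))"
```

```text
local now -0.1281315928728922 0.04686437158782158 err vs a0 [0.00413813 0.00343318]
[[[0.04,-0.01,-0.0],[0.004,-0.001,0.004]]]
[ 0.47753719 -0.16751903  0.19673968] [ 8.65155178e-01  5.01504186e-01 -2.38415023e-04 -1.10394006e-04] 1
```

View pics/c4.png

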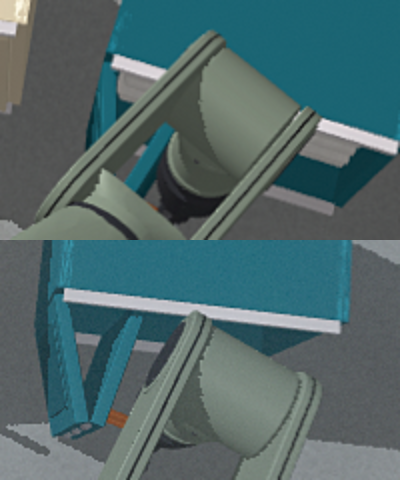

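The door is folded open to about 1.3 rad: both panels lie nearly together, left of centre, at about (95,360) in the crop. Now I'll release the handle and lift straight up.

Emit:
jog_arm:
  moves:
    - [[0,0,0],[0,0,0]]
    - [[0,0,0],[0,0,0]]
    - [[0,0,0],[0,0,0]]
    - [[0,0,0],[0,0,0]]
    - [[0,0,0],[0,0,0]]
  fingers: 0.6

```text
time: 9.05
eef_pos: [0.4746, -0.1687, 0.1951]
ee_rot: [0.864, 0.503, -0.0, -0.0]
force: [-0.2, 0.1, 0.3]
gripper_width: 0.6
gripper_force: 0.0
```

Emit:
jog_arm:
  moves:
    - [[0,0,-0.5],[0,0,0]]
    - [[0,0,-0.7],[0,0,0]]
    - [[0,0,-0.7],[0,0,0]]
    - [[0,0,-0.8],[0,0,0]]
    - [[0,0,-0.8],[0,0,0]]

```text
time: 9.68
eef_pos: [0.4745, -0.1688, 0.3362]
ee_rot: [0.864, 0.503, -0.0, -0.0]
force: [-0.2, -0.1, 0.2]
gripper_width: 0.599
gripper_force: 0.0
```

Emit:
jog_arm:
  moves:
    - [[-0.8,0,-0.3],[0,0,0]]
    - [[-0.8,0,0],[0,0,0]]
    - [[-0.8,0,0],[0,0,0]]
    - [[0,0,0],[0,0,0]]
    - [[0,0,0],[0,0,0]]

```text
time: 10.3
eef_pos: [0.4275, -0.252, 0.3472]
ee_rot: [0.864, 0.503, 0.0, -0.0]
force: [0.2, -0.6, 0.3]
gripper_width: 0.602
gripper_force: 0.0
```

```bash
python3 -c "
from h import *
t=snap('top','t3.png')
cv2.imwrite('pics/c5.png',cv2.resize(t['color'][110:320,160:530,::-1],None,fx=2,fy=2))"
```

```text
(no output)
```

View pics/c5.png

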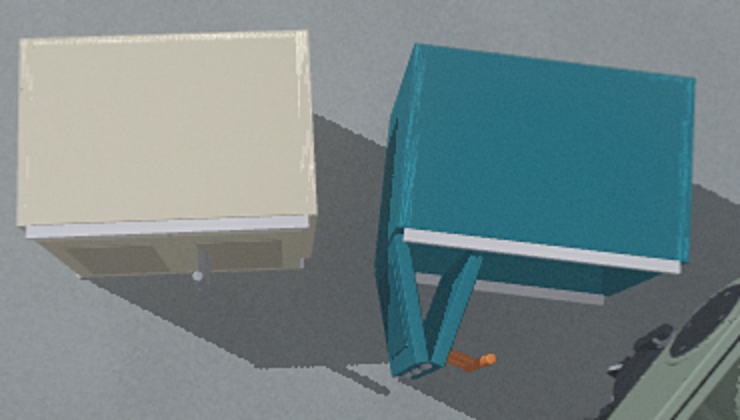

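The picture shows the teal door folded out, with its sliding edge at (478,258), roughly 1.3 rad. The cream door is shut and the arm is clear.

```bash
python3 -c "
from plant import robot
print(robot.close_job())"
```

```text
the job is handed in; nothing more can be done
None
```

The teal bifold door was pulled by its orange handle to about 1.3 rad (estimated from the camera) and released. The cream door is still shut, the arm is clear of everything, and I handed the job in at about 10 s; no verdict came back.

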